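# Swap a charged battery pack from the charger to the cordless speaker

### The arm

A 6-joint arm with a two-finger parallel gripper is mounted at the origin on the work surface. World frame = base frame: x ahead of the robot, y to its left, z up, the work surface at z = 0. Lengths are in m, angles in rad, forces in N, time in s.
With the tool pointing down it reaches from about 0.3 to 0.775 m from the base axis. Payload 14.6 kg.
Tool frame: the origin (TCP) lies midway between the tips of the shut fingers; the grasp point (between the pads) lies 19 mm behind it (ctrl.hold_point_z is the distance from the TCP to the grasp point, in m); z points along the fingers, x is the direction in which the jaws open and shut, and the axes are right-handed (so a half turn about z gives the same grasp; the last joint's range is limited). The gripper opens to 94 mm and grips with 3 to 60 N. Pads are 16 mm wide; open, the fingers measure 119 mm over their backs; the gripper's body (75 mm by 177 mm) begins 78 mm behind the grasp point.
Start: joints at [-1.206, 0.3, 1.521, -0, 1.321, -0.067], TCP at [0.23, -0.5, 0.205] pointing down, gripper open.
Joint ranges: [-3.03, 3.03], [-0.79, 2.21], [0.23, 2.52], [-1.04, 4.18], [0, 3.07], [-2.55, 2.55]. Speed limits (rad/s): [2.22, 2.22, 2.57, 3.14, 3.14, 3.14].

### API

Orientations are given as [roll, pitch, yaw] about the fixed x, y, z axes, in that order (R = Rz(yaw) Ry(pitch) Rx(roll)).
In Python, from station import ctrl, viewer, ticket, nets gives the robot as it stands.
- The arm moves only by the tool carry_out, never from a script. Its argument "commands" is one flat list of numbers, 7 for each row, row after row: the closure, from -1 (fully open) to 1 (shut), so that 0 is half open, then the shift along the world's x, y, z in cm, then the turn, a rotation vector about the world's x, y, z in rad. In form: [gripper, tx, ty, tz, ax, ay, az, gripper, tx, ty, tz, ax, ay, az, ...]. A call has 1 to 12 rows; each row is the pose to reach, as a shift and turn from the pose measured when the call began; what a row does not reach only later rows make up. A row lasts 1/12 s, in which the tool goes at most 41.7 mm and 7.16 degrees, less where a joint would pass 70% of its speed; a pose out of reach is approached as far as the arm can. A call with a gripper value outside its range is refused whole. The fingers move at their own pace and stop on an object; "force" is the grip in N (left out, the last holds). Time passes only in rows, so rows that repeat a pose let the fingers close. It gives the time, the measured TCP pose, the force and the opening at its end, in the units of the state.
- ctrl.get_obs(): the state, without advancing time (a new reading comes with each control period).
- viewer.camera(name): name is "scene" or "top"; returns (picture, depth): 480x640x3 uint8, blue, green, red; 480x640 float32, m along the optical axis (not along the pixel's ray), 0 where there is no reading.
- viewer.camera_info(name): a dict with "fx", "fy", "cx", "cy" (pixels), "R" (3x3) and "t" (3): a world point X has camera coordinates R X + t. Camera axes: x right, y down, z forward; pixel columns grow to the right and rows downward; lengths in m; the calibration is good to about 2 mm. A picture is of the moment at which its call begins. camera_info takes no time and is no camera call.
- ticket.hand_in(): hands the job in, once; it reports no verdict.
Trained networks look in the newest picture that a camera, given by its name, has taken for a name from the list of things; names that differ only in an ending like _2 or _b are one class to them, and where a whole thing is asked for, a point or a joint stands for the part that bears it (a point fixed in the world has none). Each returns a list of dicts, best first, with "confidence" (0 to 1); they miss things now and then, are a little off and sometimes report something else, mostly with a low value. They report only what shows in the picture. A call takes as long as a camera call. They do not tell look-alikes from the thing itself.
- nets.silhouettes(camera, thing): "region" (480x640 bool, what is visible of it) and "extent" ([left, top, right, bottom] in pixels, round what is visible of it).
The state is a dict: "time_s": time; "qpos": joint angles; "joint_vel": joint speeds; "tau": joint torques, N m; "ee_pos": TCP position; "eef_rot": TCP orientation; "force": force on the tool from outside, world axes, zero at the start; "moment": the same for the moment, N m; "grip_width": finger opening in m.
Only numpy, scipy, OpenCV 4.12 (cv2) and the standard library are available. Lean on these libraries where they do the work, as an engineer would, in place of code of your own. Each camera call takes 0.05 s, during which the arm holds its last target. There are 200 camera calls.

### The job

Press the charger's spring ejector all the way so that the battery pack slides out, then draw the pack clear of the charger, set it down level and let go. Take it again by its closed end (fingers round the socket end do not fit between the speaker's cheeks), push it socket first fully home onto the speaker's spigot, and let go. Leave the other things on the desk where they are.

Things in the scene. Friction and masses are not known exactly. Their poses are not given: they have to be found in the camera images.
- charger: black flat charger, fixed, left of the robot, 70 mm wide, roof 38 mm high. Origin on the desk at mid-width; -x points out of its mouth (about world -y), z up. Channel 44 mm wide from the mouth (x = -45 mm) to a rear wall (back at x = +60 mm). Its floor, 6 mm above the desk, runs on before the mouth as an open apron to x = -95 mm
- ejector (a joint): travel of the ejector slide in m: 0 at rest, 0.045 fully pressed (towards the mouth), about 4 N; a spring brings it back. It pushes the pack 45 mm out over the apron
- ejector_knob (a point): centre of the top of the ejector's grey thumb piece, 62 mm above the desk; 12 mm long (charger's x), 26 mm wide, standing 40 to 62 mm above the desk. At rest it is at x = +42 mm of the charger, the roof behind it flat and free; it moves with the slide along the charger's -x
- pack: grey battery pack, 80 mm long (x), 38 wide (y), 26 high (z), about 160 g; origin at the centre of its underside. Its -x end is an open rectangular socket 30 mm wide, 18 high, 30 deep, walls 4 mm; its +x end is closed. Starts inside the charger, socket end at the mouth, same axes as the charger
- pack_mouth (a point): centre of the open socket end of the pack (40 mm along its -x, 13 mm above its underside)
- speaker: cordless speaker, fixed, right of the robot. Grey housing 150 mm wide, 86 high; origin on the desk at the middle of its front face; -x points out of the face (about world +y). Before the face: a black deck 72 mm wide, 6 thick, to x = -92 mm; on it two cheeks to x = -35 mm, 43 mm apart, 10 thick, tops 28 mm above the desk; between them the steel spigot
- spigot_root (a point): centre of the spigot at the housing's face, 19 mm above the desk. The spigot is a tongue 26 mm wide, 14 high, front corners rounded, 26 mm long along the speaker's -x. A pack lying on the deck, its -x along the speaker's +x, slides over it until its socket end meets the face; pack_mouth is then at this point
- power_bank: bystander: solid grey power bank 92 x 48 x 20 mm, no socket, to be left alone
- mouse: bystander: black mouse 95 x 56 x 32 mm, to be left alone
- remote: bystander: flat black remote control 150 x 42 x 16 mm, to be left alone
- earbud_case: bystander: small black earbud case 62 x 48 x 26 mm, to be left alone
- pen: bystander: black pen 145 mm long, 10 mm thick, origin under its middle, to be left alone
Mind the look-alikes: they are no part of the job. What is shaped like the charger but blue is not meant.

How it is judged:
By the outcome, as a careful person would: the job done as asked, in the order asked, and still so for the second after the job is handed in, with the robot touching nothing.
It also fails if it takes over 61 s, if anything falls off the work surface, if the arm or the gripper's body presses on something with over 40 N, if the wrist force passes 120 N, or if a joint passes its speed limit or range.

## Working session

There is one attempt and no reset: what is moved stays moved. The work goes in short steps, Python scripts to look and compute and a tool call to move; the robot and the scene stay as the last step left them, time stands still between calls to the robot, and variables do not carry over. Pictures are saved under pics/ and viewed, about 8 in all and at most 12, crops included, and the job is handed in when it is done.

Besides the shell and the picture viewer there is one more tool, called after "Emit:" as name(argument=value, ...) on one line, values as JSON. carry_out: Moves the arm, as the interface text tells. Its arguments: {"type":"object","properties":{"commands":{"type":"array","items":{"type":"number"}},"force":{"type":"number"}},"required":["commands"]}

```bash
mkdir -p pics; ls; cat > h.py <<'E'
import numpy as np, cv2
from station import ctrl, viewer, ticket, nets
def cloud(cam):
    im,d=viewer.camera(cam); k=viewer.camera_info(cam)
    v,u=np.mgrid[:480,:640]
    P=np.stack([(u-k['cx'])/k['fx']*d,(v-k['cy'])/k['fy']*d,d],-1)
    W=(P-np.array(k['t']))@np.array(k['R'])
    W[d==0]=np.nan
    return im,W
def px(cam,X):
    k=viewer.camera_info(cam); c=np.array(k['R'])@X+np.array(k['t'])
    return k['fx']*c[0]/c[2]+k['cx'],k['fy']*c[1]/c[2]+k['cy']
E
python3 - <<'E'
from h import *
for c in('top','scene'):
    im,W=cloud(c); cv2.imwrite(f'pics/{c}0.png',im)
    np.save(c+'0.npy',W)
    for t in('charger','ejector_knob','pack','speaker'):
        for r in nets.silhouettes(c,t)[:3]:
            p=W[r['region']]; print(c,t,round(r['confidence'],2),r['extent'],np.nanmedian(p,0).round(3),np.nanmax(p[:,2]).round(3))
o=ctrl.get_obs();print(o, ctrl.hold_point_z)
E
```

```text
pics
top charger 0.79 [201.3, 173.2, 276.8, 219.4] [0.577 0.204 0.036] 0.066
top charger 0.62 [127.9, 331.1, 208.8, 396.2] [0.215 0.348 0.035] 0.066
top charger 0.4 [251.1, 109.5, 281.4, 139.9] [0.744 0.156 0.025] 0.032
top ejector_knob 0.67 [250.7, 111.0, 282.0, 141.8] [0.744 0.158 0.025] 0.032
top ejector_knob 0.6 [135.6, 345.2, 150.1, 358.6] [0.24  0.399 0.06 ] 0.066
top ejector_knob 0.39 [207.4, 182.0, 215.8, 198.5] [0.588 0.265 0.06 ] 0.066
top pack 0.73 [216.8, 190.5, 239.9, 194.1] [0.585 0.233 0.032] 0.039
top speaker 0.55 [405.6, 166.0, 501.2, 243.6] [ 0.558 -0.272  0.085] 0.097
scene charger 0.82 [355.0, 257.4, 429.2, 295.1] [0.598 0.219 0.033] 0.066
scene charger 0.66 [397.7, 187.3, 460.8, 216.5] [0.238 0.363 0.028] 0.065
scene ejector_knob 0.63 [418.8, 263.3, 423.4, 277.9] [0.599 0.269 0.059] 0.066
scene ejector_knob 0.23 [356.0, 260.7, 430.1, 297.0] [0.599 0.219 0.033] 0.064
scene pack 0.61 [391.1, 273.1, 417.0, 275.5] [0.577 0.233 0.033] 0.035
scene speaker 0.97 [138.5, 226.8, 232.2, 294.9] [ 0.589 -0.272  0.059] 0.092
{'time_s': 0.5, 'qpos': array([-1.20559134e+00,  2.99925040e-01,  1.52104713e+00, -5.67608619e-05,
        1.32068999e+00, -6.66007754e-02]), 'joint_vel': array([-0.00023796,  0.00033563, -0.0003632 ,  0.0013678 , -0.00013293,
        0.00133818]), 'tau': array([-5.29103545e-04, -5.31345356e+01, -3.52737772e+01,  7.07755191e-02,
        2.15172675e-02, -5.26831025e-05]), 'ee_pos': array([ 0.23015461, -0.49949751,  0.20541188]), 'eef_rot': array([ 3.14154241e+00,  7.30115533e-05, -1.13897652e+00]), 'force': array([-0.5451905 , -0.49620065,  0.16487934]), 'moment': array([-0.02180838, -0.0033692 ,  0.00741376]), 'grip_width': 0.09413820351659989} 0.0188
```

View pics/top0.png

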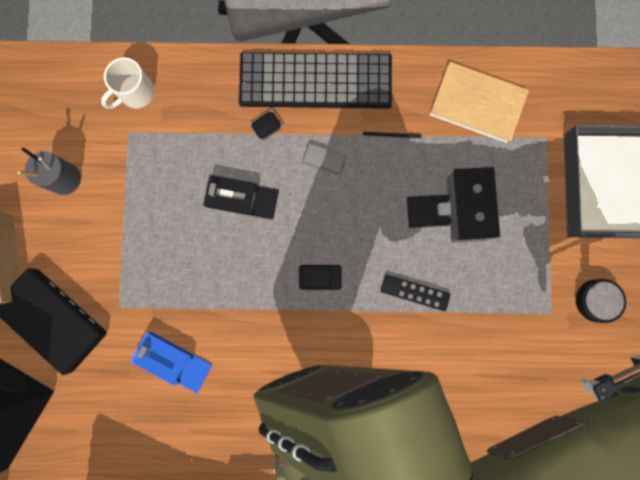

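View pics/scene0.png

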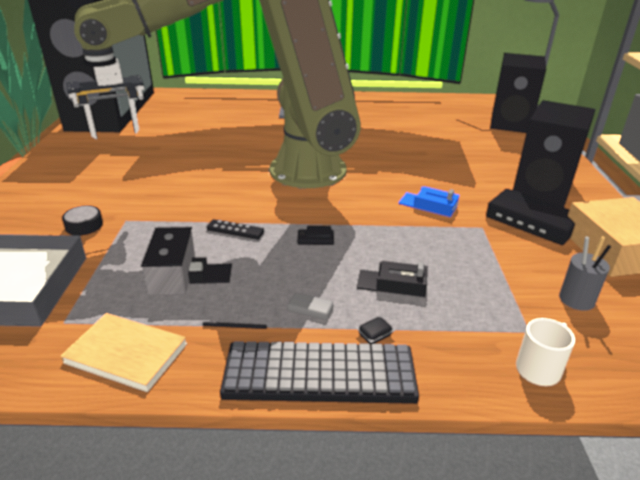

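The top view shows the black charger at about (240,197) with its apron to the right at (265,205). The speaker housing is at (475,203), with its deck and spigot at (430,211). The blue decoy at (172,362) and the grey power bank at (323,157) are to be left alone. Next I fit the poses.

```bash
cat > fit.py <<'E'
from h import *
def rect(p):
    (c,s,a)=cv2.minAreaRect((p[:,:2]*1000).astype(np.float32)); return np.round(c,1),np.round(s,1),round(a,2)
W={c:np.load(c+'0.npy') for c in('top','scene')}
for c in W:
    A=W[c].reshape(-1,3); A=A[~np.isnan(A[:,0])]
    def box(x0,x1,y0,y1,z0,z1): 
        m=(A[:,0]>x0)&(A[:,0]<x1)&(A[:,1]>y0)&(A[:,1]<y1)&(A[:,2]>z0)&(A[:,2]<z1); return A[m]
    desk=box(.45,.65,-.1,0.1,-.02,.02); print(c,'desk z',np.median(desk[:,2]))
    for n,b in dict(roof=(.48,.68,.1,.32,.033,.043),knob=(.48,.68,.2,.32,.052,.075),slotpack=(.48,.68,.1,.32,.028,.033),apron=(.5,.65,.08,.17,.003,.012),sptop=(.42,.7,-.45,-.1,.078,.1),deck=(.5,.62,-.25,-.1,.003,.012),cheek=(.5,.62,-.25,-.1,.0265,.035),spig=(.5,.62,-.25,-.1,.022,.0265)).items():
        p=box(*b)
        if len(p)>3: print(n,len(p),rect(p),np.median(p,0).round(4))
E
python3 fit.py
python3 - <<'E'
import cv2
im=cv2.imread('pics/top0.png')
a=cv2.resize(im[160:230,190:290],None,fx=6,fy=6,interpolation=cv2.INTER_CUBIC)[:, :600]
b=cv2.resize(im[155:250,395:510],None,fx=5,fy=5,interpolation=cv2.INTER_CUBIC)
c=cv2.imread('pics/top0.png')
import numpy as np
o=np.zeros((600,800,3),np.uint8); a=cv2.resize(a,(400,280)); b=cv2.resize(b,(400,330)); o[:280,:400]=a;o[:330,400:]=b
cv2.imwrite('pics/crop.png',o[:340])
E
```

```text
top desk z 0.0016240054344051967
roof 1285 (array([583.8, 230.3]), array([111.7,  70.8]), 80.17) [0.5815 0.2283 0.038 ]
knob 79 (array([590.1, 267. ]), array([14.5, 25.8]), 79.19) [0.5898 0.2653 0.0607]
slotpack 142 (array([583.6, 230.6]), array([111.4,  69.5]), 80.45) [0.5836 0.2266 0.0315]
apron 988 (array([575.1, 125. ]), array([149.7,  89.9]), 0.01) [0.5731 0.1392 0.0053]
sptop 2951 (array([ 563.7, -298.2]), array([152.8,  88.2]), 4.47) [ 0.5626 -0.2978  0.0871]
deck 1645 (array([ 560.2, -175.5]), array([119.2, 147.8]), 0.58) [ 0.5575 -0.1866  0.0056]
cheek 164 (array([ 559.4, -236.7]), array([63. , 28.6]), 4.25) [ 0.5613 -0.2371  0.0289]
spig 66 (array([ 558.4, -235.9]), array([61.6, 27.9]), 4.89) [ 0.5607 -0.2394  0.025 ]
scene desk z 0.0013237353000844804
roof 876 (array([582.6, 233.3]), array([110.1,  77.4]), 79.96) [0.5897 0.2314 0.0381]
knob 65 (array([590.6, 268.8]), array([13.7, 26.6]), 75.91) [0.595  0.2685 0.0608]
slotpack 134 (array([591.1, 232.1]), array([111.6,  62.6]), 77.53) [0.6118 0.2265 0.0309]
apron 471 (array([575.2, 125.5]), array([ 89. , 149.6]), 89.47) [0.577  0.1452 0.0053]
sptop 1596 (array([ 562.9, -294.8]), array([156.4,  87.4]), 4.19) [ 0.5726 -0.2936  0.0861]
deck 708 (array([ 560.2, -175.4]), array([117.4, 149.5]), 0.33) [ 0.5634 -0.1924  0.0058]
cheek 109 (array([ 571.8, -233.7]), array([90.4, 31.9]), 0.73) [ 0.567  -0.2359  0.0278]
spig 115 (array([ 573.4, -233. ]), array([33.5, 87.2]), 89.98) [ 0.5573 -0.2365  0.025 ]
```

View pics/crop.png

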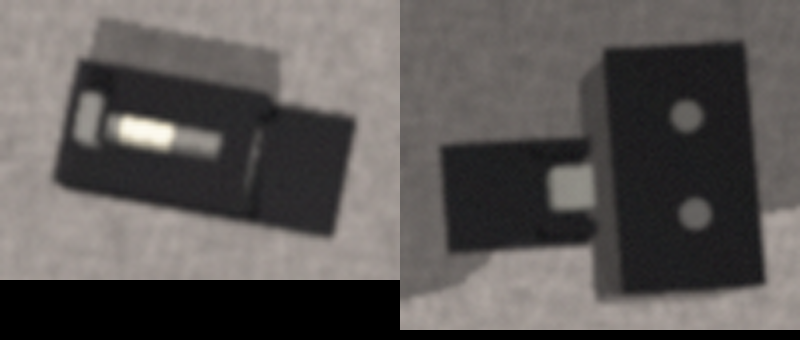

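Both poses agree between the two cameras:
- **Charger:** +x is about (0.170, 0.985) and its origin about (0.5827, 0.2245).
- **Speaker:** +x is about (0.078, -0.997).

I'll go behind the knob with the fingers shut, tool yaw -9.8°.

Emit:
carry_out(commands=[1, 36.4, 79, 0, 0, 0, 0.968, 1, 36.4, 79, 0, 0, 0, 0.968, 1, 36.4, 79, 0, 0, 0, 0.968, 1, 36.4, 79, 0, 0, 0, 0.968, 1, 36.4, 79, 0, 0, 0, 0.968, 1, 36.4, 79, 0, 0, 0, 0.968, 1, 36.4, 79, 0, 0, 0, 0.968, 1, 36.4, 79, 0, 0, 0, 0.968, 1, 36.4, 79, 0, 0, 0, 0.968, 1, 36.4, 79, 0, 0, 0, 0.968, 1, 36.4, 79, 0, 0, 0, 0.968, 1, 36.4, 79, 0, 0, 0, 0.968], force=30)

```text
time_s: 1.5
ee_pos: [0.4398, -0.0433, 0.2058]
eef_rot: [3.142, -0.001, -0.171]
force: [0.5, -1.0, 0.1]
grip_width: 0.0175
```

Emit:
carry_out(commands=[1, 15.4, 33.3, 0, 0, 0, 0, 1, 15.4, 33.3, 0, 0, 0, 0, 1, 15.4, 33.3, 0, 0, 0, 0, 1, 15.4, 33.3, 0, 0, 0, 0, 1, 15.4, 33.3, 0, 0, 0, 0, 1, 15.4, 33.3, 0, 0, 0, 0, 1, 15.4, 33.3, 0, 0, 0, 0, 1, 15.4, 33.3, 0, 0, 0, 0, 1, 15.4, 33.3, 0, 0, 0, 0, 1, 15.4, 33.3, 0, 0, 0, 0, 1, 15.4, 33.3, -8, 0, 0, 0, 1, 15.4, 33.3, -8, 0, 0, 0])

```text
time_s: 2.5
ee_pos: [0.5944, 0.2905, 0.1257]
eef_rot: [-3.14, -0.004, -0.17]
force: [-0.1, 0.7, -0.1]
grip_width: 0.0009
```

```bash
python3 - <<'E'
from h import *
print(ctrl.get_obs())
im,W=cloud('scene'); cv2.imwrite('pics/s1.png',cv2.resize(im[200:320,320:480],None,fx=4,fy=4,interpolation=2))
E
```

```text
{'time_s': 2.5, 'qpos': array([ 3.99395140e-01,  6.13368005e-01,  1.25833170e+00, -5.33616698e-04,
        1.26575885e+00,  5.69598896e-01]), 'joint_vel': array([-1.13106793e-02,  4.18696994e-01,  5.25416500e-01,  1.18754942e-03,
       -8.72349380e-01,  1.98428409e-04]), 'tau': array([ 1.27289839e+00, -7.92140579e+01, -4.13150096e+01,  1.07152832e-01,
        2.06374168e+00,  1.75997528e-02]), 'ee_pos': array([0.59440221, 0.29046265, 0.12574783]), 'eef_rot': array([-3.13979235, -0.0037562 , -0.17004793]), 'force': array([-0.06491028,  0.7462264 , -0.10689441]), 'moment': array([-0.01738743, -0.12220606, -0.0040211 ]), 'grip_width': 0.0008994916750285186}
```

View pics/s1.png

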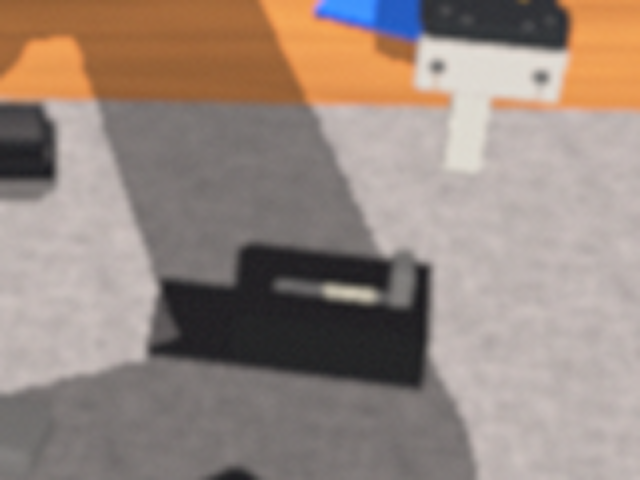

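The shut fingers hang behind the knob (fingers at about (465,170) in the crop, knob at (400,280)). Next is to descend to z ≈ 0.047 and push along the charger's -x.

Emit:
carry_out(commands=[1, 0, 0, -4, 0, 0, 0, 1, 0, 0, -7.8, 0, 0, 0, 1, 0, 0, -7.8, 0, 0, 0, 1, -0.14, -0.8, -7.8, 0, 0, 0, 1, -0.27, -1.6, -7.8, 0, 0, 0, 1, -0.37, -2.2, -7.8, 0, 0, 0, 1, -0.48, -2.8, -7.8, 0, 0, 0, 1, -0.58, -3.4, -7.8, 0, 0, 0, 1, -0.68, -4.0, -7.8, 0, 0, 0, 1, -0.78, -4.6, -7.8, 0, 0, 0, 1, -0.83, -4.9, -7.8, 0, 0, 0, 1, -0.83, -4.9, -7.8, 0, 0, 0])

```text
time_s: 3.55
ee_pos: [0.583, 0.2403, 0.0388]
eef_rot: [3.139, 0.006, -0.171]
force: [2.1, 10.0, 2.4]
grip_width: 0.0006
```

Emit:
carry_out(commands=[1, 0, 0, 0.6, 0, 0, 0, 1, 0, 0, 0.6, 0, 0, 0, 1, -0.05, -0.3, 0.6, 0, 0, 0, 1, -0.05, -0.3, 0.6, 0, 0, 0])

```text
time_s: 3.88
ee_pos: [0.5827, 0.2397, 0.0457]
eef_rot: [-3.139, 0.005, -0.171]
force: [2.7, 21.3, -0.0]
grip_width: 0.0005
```

```bash
cat >k.py <<'E'
from h import *
print(ctrl.get_obs()['force'],ctrl.get_obs()['ee_pos'])
for c in('top','scene'):
    im,W=cloud(c)
    for t in('pack','ejector_knob'):
        for r in nets.silhouettes(c,t)[:3]:
            p=W[r['region']]; p=p[~np.isnan(p[:,0])]; q=p[np.abs(p[:,2]-np.median(p[:,2]))<.008]
            print(c,t,round(r['confidence'],2),np.median(p,0).round(3), *cv2.minAreaRect((q[:,:2]*1000).astype(np.float32)))
E
python3 k.py
```

```text
[ 2.65391172e+00  2.12972556e+01 -1.00750277e-02] [0.58272706 0.2397311  0.04565217]
top pack 0.67 [0.571 0.159 0.032] (572.3131103515625, 160.44996643066406) (43.2028694152832, 38.7271728515625) 79.72454071044922
top pack 0.65 [0.671 0.024 0.02 ] (672.91845703125, 24.102901458740234) (92.8660659790039, 48.5368766784668) 72.16578674316406
top pack 0.18 [0.744 0.156 0.024] (747.08935546875, 157.373779296875) (49.718048095703125, 62.852657318115234) 35.58725357055664
scene pack 0.78 [0.583 0.16  0.031] (575.77001953125, 176.50881958007812) (71.96339416503906, 43.42109680175781) 73.88512420654297
scene ejector_knob 0.68 [0.582 0.161 0.031] (575.0368041992188, 179.20960998535156) (76.14020538330078, 44.76573181152344) 75.72714233398438
scene ejector_knob 0.58 [0.593 0.224 0.06 ] (586.5433349609375, 223.62899780273438) (9.042276382446289, 22.916278839111328) 84.6137466430664
scene ejector_knob 0.44 [0.244 0.403 0.053] (243.06475830078125, 403.1732482910156) (13.831864356994629, 31.10387420654297) 66.64176940917969
```

The ejector is at its stop: 21 N with no further travel. The pack shows 43 mm out, centred at about (0.572, 0.160). Next: back off, lift, open, and hover over the exposed part.

Emit:
carry_out(commands=[1, 0.1, 0.6, 0, 0, 0, 0, 1, 0.4, 2.4, 0, 0, 0, 0, 1, 0.8, 4.9, 0, 0, 0, 0, 1, 0.8, 4.9, 4, 0, 0, 0, 1, 0.8, 4.9, 8, 0, 0, 0, 0, 0, 2, 8, 0, 0, 0, -1, -0.5, -2, 8, 0, 0, 0, -1, -1.1, -6, 8, 0, 0, 0, -1, -1.1, -8.2, 8, 0, 0, 0, -1, -1.1, -8.2, 8, 0, 0, 0, -1, -1.1, -8.2, 8, 0, 0, 0, -1, -1.1, -8.2, 8, 0, 0, 0])

```text
time_s: 5.18
ee_pos: [0.5717, 0.1578, 0.1257]
eef_rot: [-3.14, 0.005, -0.171]
force: [0.8, 0.3, 0.3]
grip_width: 0.043
```

```bash
python3 k.py | grep -v "top pack 0.1"; python3 - <<'E'
from h import *
im,W=cloud('scene'); cv2.imwrite('pics/s2.png',cv2.resize(im[200:320,320:480],None,fx=4,fy=4,interpolation=2))
E
```

```text
[0.81471926 0.27694003 0.29011413] [0.57166725 0.1578242  0.12570121]
top ejector_knob 0.62 [0.241 0.399 0.059] (241.47833251953125, 400.8629150390625) (14.174302101135254, 26.983577728271484) 63.806236267089844
top ejector_knob 0.38 [0.406 0.022 0.03 ] (405.53326416015625, 25.3967342376709) (51.35771179199219, 79.18975067138672) 3.4424362182617188
scene pack 0.64 [0.582 0.161 0.031] (576.063232421875, 179.65472412109375) (76.3515396118164, 44.2266845703125) 78.16584014892578
scene ejector_knob 0.59 [0.595 0.269 0.056] (591.2838134765625, 269.8923034667969) (13.405189514160156, 28.56700897216797) 81.68498229980469
scene ejector_knob 0.42 [0.249 0.402 0.058] (243.63807678222656, 402.49114990234375) (13.376893997192383, 29.13166046142578) 59.82315444946289
```

View pics/s2.png

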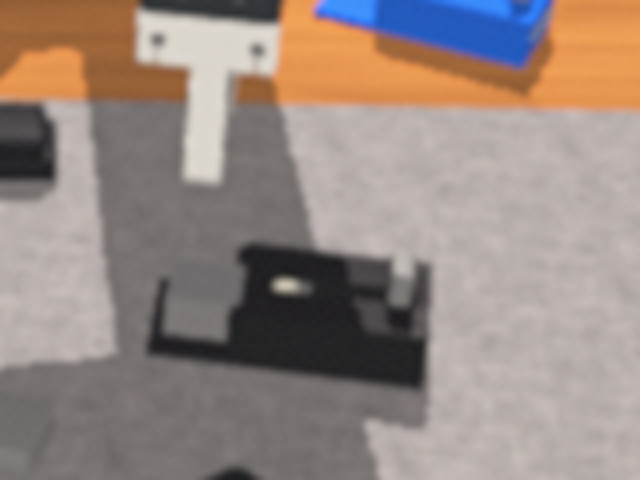

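The knob is back at rest and the pack stays out on the apron, around crop (205,300). I'll finish opening and go part way down.

Emit:
carry_out(commands=[-1, 0, 0, 0, 0, 0, 0, -1, 0, 0, 0, 0, 0, 0, -1, 0, 0, 0, 0, 0, 0, -1, 0, 0, 0, 0, 0, 0, -1, 0, 0, 0, 0, 0, 0, -1, 0, 0, 0, 0, 0, 0, -1, 0, 0, -4, 0, 0, 0, -1, 0, 0, -7.6, 0, 0, 0, -1, 0, 0, -7.6, 0, 0, 0, -1, 0, 0, -7.6, 0, 0, 0])

```text
time_s: 6.37
ee_pos: [0.571, 0.1581, 0.0489]
eef_rot: [-3.141, 0.008, -0.17]
force: [0.3, -0.6, 0.1]
grip_width: 0.0942
```

Emit:
carry_out(commands=[-1, 0, 0, -2, 0, 0, 0, -1, 0, 0, -3.7, 0, 0, 0, -1, 0, 0, -3.7, 0, 0, 0, -1, 0, 0, -3.7, 0, 0, 0, 1, 0, 0, -3.7, 0, 0, 0, 1, 0, 0, -3.7, 0, 0, 0, 1, 0, 0, -3.7, 0, 0, 0, 1, 0, 0, -3.7, 0, 0, 0, 1, 0, 0, -3.7, 0, 0, 0, 1, 0, 0, -3.7, 0, 0, 0, 1, 0, 0, -3.7, 0, 0, 0, 1, 0, 0, -3.7, 0, 0, 0], force=25)

```text
time_s: 7.37
ee_pos: [0.571, 0.158, 0.0119]
eef_rot: [-3.141, 0.008, -0.17]
force: [0.4, -0.4, 1.4]
grip_width: 0.0438
```

Emit:
carry_out(commands=[1, 0, 0, 0, 0, 0, 0, 1, 0, 0, 0, 0, 0, 0, 1, 0, 0, 0, 0, 0, 0, 1, -0.17, -1, 0.1, 0, 0, 0, 1, -0.42, -2.4, 0.1, 0, 0, 0, 1, -0.68, -4, 0.1, 0, 0, 0, 1, -0.95, -5.5, 0.1, 0, 0, 0, 1, -1.2, -7, 0.1, 0, 0, 0, 1, -1.36, -7.9, 0.1, 0, 0, 0, 1, -1.36, -7.9, 2, 0, 0, 0, 1, -1.36, -7.9, 4, 0, 0, 0, 1, -1.36, -7.9, 4, 0, 0, 0])

```text
time_s: 8.37
ee_pos: [0.5589, 0.0783, 0.0552]
eef_rot: [-3.14, 0.003, -0.171]
force: [0.3, -0.6, -1.0]
grip_width: 0.0382
```

The pack is held (38.2 mm) and clear of the charger. I'll carry it to free desk at about (0.56, -0.04), turning it 0.25 rad to the speaker's heading.

Emit:
carry_out(commands=[1, 0, -4, 0, 0, 0, 0.1, 1, 0, -8, 0, 0, 0, 0.2, 1, 0, -11.8, 0, 0, 0, 0.25, 1, 0, -11.8, 0, 0, 0, 0.25, 1, 0, -11.8, -2, 0, 0, 0.25, 1, 0, -11.8, -3.6, 0, 0, 0.25, 1, 0, -11.8, -4.3, 0, 0, 0.25, 1, 0, -11.8, -4.5, 0, 0, 0.25, 1, 0, -11.8, -4.5, 0, 0, 0.25])

```text
time_s: 9.12
ee_pos: [0.5586, -0.0396, 0.0097]
eef_rot: [-3.14, 0.004, 0.08]
force: [0.8, -0.7, -1.8]
grip_width: 0.0378
```

Emit:
carry_out(commands=[1, 0, 0, -0.15, 0, 0, 0, 1, 0, 0, -0.3, 0, 0, 0, 1, 0, 0, -0.4, 0, 0, 0, 1, 0, 0, -0.4, 0, 0, 0])

```text
time_s: 9.45
ee_pos: [0.5588, -0.0395, 0.006]
eef_rot: [-3.14, 0.003, 0.08]
force: [-1.1, -0.3, -1.7]
grip_width: 0.0374
```

Emit:
carry_out(commands=[1, 0, 0, -0.07, 0, 0, 0, 1, 0, 0, -0.14, 0, 0, 0, 1, 0, 0, -0.14, 0, 0, 0, 1, 0, 0, -0.14, 0, 0, 0])

```text
time_s: 9.78
ee_pos: [0.559, -0.0396, 0.0058]
eef_rot: [-3.14, 0.003, 0.08]
force: [-6.4, 0.4, 11.4]
grip_width: 0.0373
```

It has touched down at TCP z ≈ 0.006. Release and rise.

Emit:
carry_out(commands=[1, 0, 0, 0.05, 0, 0, 0, 0, 0, 0, 0.05, 0, 0, 0, -1, 0, 0, 0.05, 0, 0, 0, -1, 0, 0, 0.05, 0, 0, 0, -1, 0, 0, 0.05, 0, 0, 0, -1, 0, 0, 0.05, 0, 0, 0, -1, 0, 0, 0.05, 0, 0, 0, -1, 0, 0, 0.05, 0, 0, 0, -1, 0, 0, 4, 0, 0, 0, -1, 0, 4, 8, 0, 0, 0, -1, 0, 8, 12, 0, 0, 0, -1, 0, 12, 14, 0, 0, 0])

```text
time_s: 10.78
ee_pos: [0.5592, 0.0543, 0.1304]
eef_rot: [-3.14, 0.001, 0.078]
force: [0.6, 0.2, -0.3]
grip_width: 0.0941
```

```bash
python3 - <<'E'
from h import *
print(ctrl.get_obs()['ee_pos'],ctrl.get_obs()['grip_width'])
im,W=cloud('top'); cv2.imwrite('pics/t3.png',cv2.resize(im[130:330,200:520],(800,500),interpolation=2))
for c in('top','scene'):
    im,W=cloud(c); A=W.reshape(-1,3)
    m=(A[:,0]>.5)&(A[:,0]<.61)&(A[:,1]>-.12)&(A[:,1]<.05)&(A[:,2]>.02)&(A[:,2]<.032)
    p=A[m]; print(c,len(p),cv2.minAreaRect((p[:,:2]*1000).astype(np.float32)),np.median(p,0),p[:,2].std())
    q=p[:,:2]; 
    for s in (p[p[:,1]>-.02],p[p[:,1]<=-.02]): print(np.median(s[:,2]))
E
```

```text
[0.5592245  0.0542768  0.13042289] 0.09407240131356029
top 337 ((559.8847045898438, -36.32720947265625), (38.3591194152832, 44.519432067871094), 5.235591888427734) [ 0.55907562 -0.03568933  0.0267706 ] 0.002284232218779413
0.02665701090175268
0.02681129266312834
scene 421 ((558.3168334960938, -14.062602996826172), (43.1424674987793, 78.10700988769531), 4.222152233123779) [ 0.56174827 -0.0143472   0.02605839] 0.002019253631264357
0.026153997025062485
0.025755249597211666
```

View pics/t3.png

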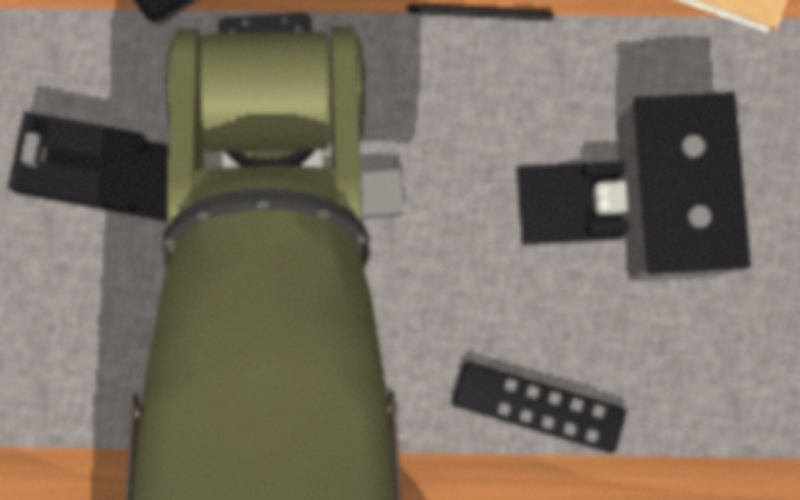

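The pack lies level with its top at 0.026 and its socket end at y ≈ -0.058, seen at crop (385,190). The spigot is at crop (611,198). Next I refine the spigot's lateral position.

```bash
python3 - <<'E'
from h import *
k=viewer.camera_info('top'); im,W=cloud('top')
g=im.max(2).astype(int)
def ray(u,v,z):
    R,t=np.array(k['R']),np.array(k['t']); C=-R.T@t
    d=R.T@np.stack([(u-k['cx'])/k['fx'],(v-k['cy'])/k['fy'],np.ones_like(u,float)]); s=(z-C[2])/d[2]; return (C[:,None]+d*s).T
# spigot bright
sub=g[200:220,436:452]; print(sub[:, ::2])
v,u=np.nonzero(sub>120); P=ray(u+436.,v+200.,.026); print('spigot',cv2.minAreaRect((P[:,:2]*1000).astype(np.float32)),P.mean(0))
# deck dark
v,u=np.nonzero(g[180:240,405:433]<60); P=ray(u+405.,v+180.,.006); print('deck',cv2.minAreaRect((P[:,:2]*1000).astype(np.float32)),P.mean(0))
A=W.reshape(-1,3)
for z0,z1 in((.084,.09),(.027,.031)):
    p=A[(A[:,0]>.42)&(A[:,0]<.7)&(A[:,1]>-.40)&(A[:,1]<-.215)&(A[:,2]>z0)&(A[:,2]<z1)]; print(len(p),cv2.minAreaRect((p[:,:2]*1000).astype(np.float32)),p.mean(0))
E
```

```text
[[ 30  31  31  33  30  31  57  77]
 [ 35  30  38  49  53  56  86  86]
 [ 34  50  92 104 109 117 143 110]
 [ 36  93 162 170 170 176 187 133]
 [ 42 131 202 214 202 204 205 146]
 [ 46 150 216 227 211 209 209 149]
 [ 49 154 222 229 211 212 208 155]
 [ 52 150 222 226 210 210 210 157]
 [ 50 144 213 224 210 210 210 160]
 [ 48 133 210 226 211 211 209 165]
 [ 48 128 218 233 212 212 208 166]
 [ 45 127 222 239 216 211 209 167]
 [ 44 125 219 235 217 212 209 172]
 [ 36 117 206 221 209 206 200 166]
 [ 36 101 175 187 183 178 166 135]
 [ 36  70 126 132 130 122 110  93]
 [ 32  43  66  69  67  62  64  72]
 [ 32  35  35  36  36  37  41  64]
 [ 34  35  40  38  39  40  43  54]
 [ 36  41  43  42  41  43  41  47]]
spigot ((558.1484375, -244.09658813476562), (28.78950309753418, 28.66429901123047), 5.671439170837402) [ 0.55824044 -0.24420076  0.026     ]
deck ((556.619140625, -194.47354125976562), (70.57365417480469, 54.78358459472656), 0.8289287686347961) [ 0.55602305 -0.19478927  0.006     ]
2338 ((563.5899658203125, -298.3017883300781), (152.4126434326172, 87.46944427490234), 3.9953691959381104) [ 0.56300261 -0.29843853  0.08707302]
179 ((535.2880859375, -263.74530029296875), (150.46417236328125, 70.88752746582031), 33.02032470703125) [ 0.55820251 -0.24522374  0.02882051]
```

Emit:
carry_out(commands=[-1, -0.37, -4, 0, 0, 0, 0, -1, -0.37, -4.9, 0, 0, 0, 0, -1, -0.37, -4.9, 0, 0, 0, 0, -1, -0.37, -4.9, -4, 0, 0, 0, -1, -0.37, -4.9, -8, 0, 0, 0, -1, -0.37, -4.9, -9, 0, 0, 0, -1, -0.37, -4.9, -9, 0, 0, 0, -1, -0.37, -4.9, -9, 0, 0, 0])

```text
time_s: 11.65
ee_pos: [0.5555, 0.0053, 0.0387]
eef_rot: [-3.14, 0.003, 0.081]
force: [0.5, -0.2, 0.7]
grip_width: 0.0938
```

Emit:
carry_out(commands=[-1, 0, 0, -2, 0, 0, 0, -1, 0, 0, -3.15, 0, 0, 0, -1, 0, 0, -3.15, 0, 0, 0, 1, 0, 0, -3.15, 0, 0, 0, 1, 0, 0, -3.15, 0, 0, 0, 1, 0, 0, -3.15, 0, 0, 0, 1, 0, 0, -3.15, 0, 0, 0, 1, 0, 0, -3.15, 0, 0, 0, 1, 0, 0, -3.15, 0, 0, 0, 1, 0, 0, -3.15, 0, 0, 0, 1, 0, 0, -3.15, 0, 0, 0, 1, 0, 0, -3.15, 0, 0, 0], force=35)

```text
time_s: 12.65
ee_pos: [0.5555, 0.0053, 0.0073]
eef_rot: [-3.14, 0.003, 0.081]
force: [0.1, -0.1, 1.4]
grip_width: 0.0375
```

Emit:
carry_out(commands=[1, 0, 0, 0, 0, 0, 0, 1, 0, 0, 0, 0, 0, 0, 1, 0, 0, 2, 0, 0, 0, 1, 0, 0, 4, 0, 0, 0, 1, -0.2, -4, 4, 0, 0, 0, 1, -0.4, -8, 4, 0, 0, 0, 1, -0.56, -12, 4, 0, 0, 0, 1, -0.56, -14.1, 4, 0, 0, 0, 1, -0.56, -14.1, 4, 0, 0, 0, 1, -0.56, -14.1, 4, 0, 0, 0])

```text
time_s: 13.48
ee_pos: [0.5496, -0.1365, 0.047]
eef_rot: [-3.14, 0.003, 0.079]
force: [0.1, 0.7, -0.1]
grip_width: 0.0376
```

```bash
python3 - <<'E'
from h import *
print(ctrl.get_obs()['ee_pos'])
im,W=cloud('top'); cv2.imwrite('pics/t4.png',cv2.resize(im[150:260,340:520],(800,489),interpolation=2))
A=W.reshape(-1,3)
m=(A[:,0]>.5)&(A[:,0]<.61)&(A[:,1]>-.215)&(A[:,1]<-.1)&(A[:,2]>.05)&(A[:,2]<.08)
p=A[m]; print(len(p),cv2.minAreaRect((p[:,:2]*1000).astype(np.float32)),np.median(p,0))
E
```

```text
[ 0.54960604 -0.13651578  0.04699789]
0 ((0.0, 0.0), (0.0, 0.0), 0.0) [nan nan nan]
  return _methods._mean(a, axis=axis, dtype=dtype,
  ret = um.true_divide(
```

View pics/t4.png

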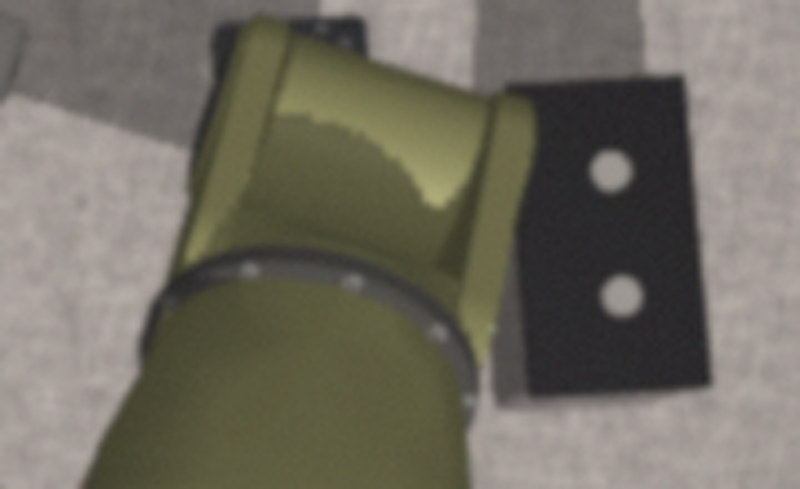

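The top view is blocked by the wrist. I'll descend to just above the deck and check with the scene camera.

Emit:
carry_out(commands=[1, 0, 0, -2, 0, 0, 0, 1, 0, 0, -3, 0, 0, 0, 1, 0, 0, -3.25, 0, 0, 0, 1, 0, 0, -3.25, 0, 0, 0])

```text
time_s: 13.87
ee_pos: [0.5493, -0.1344, 0.0139]
eef_rot: [-3.139, 0.005, 0.082]
force: [-0.1, 0.3, -1.9]
grip_width: 0.038
```

```bash
python3 - <<'E'
from h import *
print(ctrl.get_obs()['ee_pos'],ctrl.get_obs()['force'])
im,W=cloud('scene'); cv2.imwrite('pics/s4.png',cv2.resize(im[205:315,120:280],(800,550),interpolation=2))
A=W.reshape(-1,3)
m=(A[:,0]>.5)&(A[:,0]<.61)&(A[:,1]>-.21)&(A[:,1]<-.16)&(A[:,2]>.027)&(A[:,2]<.04)
p=A[m]; print(len(p),cv2.minAreaRect((p[:,:2]*1000).astype(np.float32)),np.median(p,0))
E
```

```text
[ 0.54930347 -0.1343506   0.01393139] [-0.12710995  0.2809075  -1.88416657]
177 ((553.8746337890625, -176.57933044433594), (42.686580657958984, 36.564666748046875), 5.153896331787109) [ 0.55622676 -0.1768572   0.03275648]
```

View pics/s4.png

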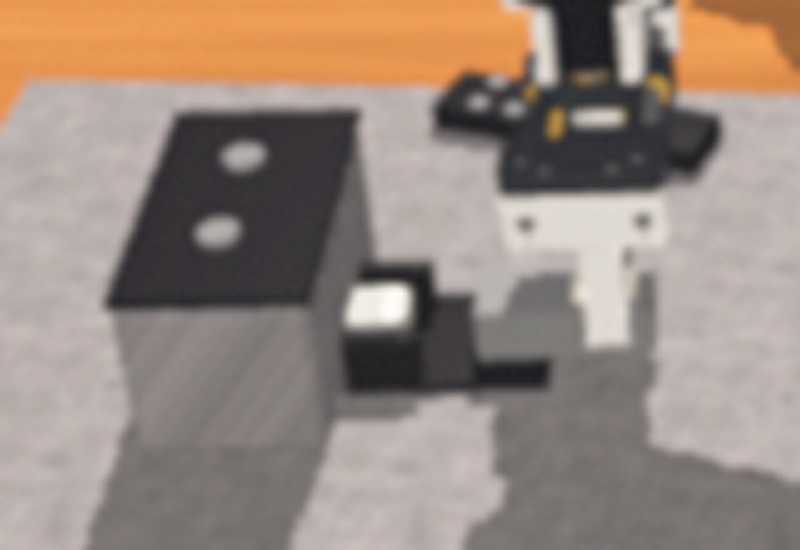

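The pack hangs level just above the deck, in line with the spigot (pack end at crop (475,330), spigot at (380,305)). I'll advance in stages and watch the force.

Emit:
carry_out(commands=[1, 0.1, -0.7, 0, 0, 0, -0.004, 1, 0.15, -1.4, 0, 0, 0, -0.004, 1, 0.2, -2.1, -0.03, 0, 0, -0.004, 1, 0.25, -2.7, -0.03, 0, 0, -0.004, 1, 0.28, -3.1, -0.03, 0, 0, -0.004, 1, 0.28, -3.1, -0.03, 0, 0, -0.004])

```text
time_s: 14.42
ee_pos: [0.5524, -0.1667, 0.014]
eef_rot: [-3.139, 0.004, 0.077]
force: [0.5, 1.0, -0.7]
grip_width: 0.0377
```

Emit:
carry_out(commands=[1, 0.03, -0.4, 0, 0, 0, 0, 1, 0.06, -0.8, 0, 0, 0, 0, 1, 0.09, -1.2, 0, 0, 0, 0, 1, 0.12, -1.6, 0, 0, 0, 0, 1, 0.15, -1.9, 0, 0, 0, 0, 1, 0.15, -1.9, 0, 0, 0, 0])

```text
time_s: 14.92
ee_pos: [0.5539, -0.1863, 0.014]
eef_rot: [-3.139, 0.004, 0.076]
force: [-0.5, -0.1, -1.3]
grip_width: 0.0379
```

It is sliding over the spigot freely. Last stretch, until it meets the face:

Emit:
carry_out(commands=[1, 0.02, -0.2, 0, 0, 0, 0, 1, 0.04, -0.4, -0.03, 0, 0, 0, 1, 0.05, -0.6, -0.06, 0, 0, 0, 1, 0.05, -0.6, -0.06, 0, 0, 0])

```text
time_s: 15.25
ee_pos: [0.5545, -0.1924, 0.0134]
eef_rot: [-3.139, 0.004, 0.076]
force: [0.6, 0.5, -2.3]
grip_width: 0.0381
```

Emit:
carry_out(commands=[1, 0.01, -0.15, 0, 0, 0, 0, 1, 0.02, -0.3, 0, 0, 0, 0, 1, 0.03, -0.4, 0, 0, 0, 0, 1, 0.03, -0.4, 0, 0, 0, 0])

```text
time_s: 15.58
ee_pos: [0.5547, -0.1929, 0.0133]
eef_rot: [-3.134, 0.005, 0.076]
force: [-1.4, 26.1, 5.6]
grip_width: 0.0376
```

It has met the face: 26 N with no further travel, mouth at y ≈ -0.257. Lower to the deck, release and withdraw.

Emit:
carry_out(commands=[1, 0, -0.05, 0, 0, 0, 0, 0, 0, -0.05, 0, 0, 0, 0, -1, 0, -0.05, 0, 0, 0, 0, -1, 0, 0, 0, 0, 0, 0, -1, 0, 0, 0, 0, 0, 0, -1, 0, 0, 0, 0, 0, 0, -1, 0, 0, 0, 0, 0, 0, -1, 0, 0, 0, 0, 0, 0, -1, 0, 0, 4, 0, 0, 0, -1, 0, 0, 8, 0, 0, 0, -1, 0, 4, 12, 0, 0, 0, -1, 0, 8, 14, 0, 0, 0])

```text
time_s: 16.58
ee_pos: [0.5551, -0.1287, 0.1474]
eef_rot: [-3.135, 0.002, 0.073]
force: [1.6, 0.8, -0.6]
grip_width: 0.094
```

Emit:
carry_out(commands=[-1, 0, 4, 2, 0, 0, 0, -1, 0, 8, 4, 0, 0, 0, -1, 0, 12, 5, 0, 0, 0, -1, 0, 16, 5, 0, 0, 0, -1, 0, 18, 5, 0, 0, 0, -1, 0, 18, 5, 0, 0, 0, -1, 0, 18, 5, 0, 0, 0])

```text
time_s: 17.17
ee_pos: [0.555, 0.0522, 0.1974]
eef_rot: [-3.135, 0.002, 0.076]
force: [-0.6, -0.6, -0.1]
grip_width: 0.0942
```

```bash
python3 - <<'E'
from h import *
o=ctrl.get_obs();print(o['time_s'],o['ee_pos'],o['grip_width'])
I={}
for c in('top','scene'):
    im,W=cloud(c); I[c]=im; A=W.reshape(-1,3)
    for z0,z1 in((.0295,.038),(.082,.092)):
        p=A[(A[:,0]>.45 if z0>.05 else A[:,0]>.53)&(A[:,0]<(.66 if z0>.05 else .585))&(A[:,1]>(-.4 if z0>.05 else -.252))&(A[:,1]<-.12)&(A[:,2]>z0)&(A[:,2]<z1)]
        print(c,len(p),cv2.minAreaRect((p[:,:2]*1000).astype(np.float32)),np.median(p,0))
o=np.hstack([cv2.resize(I['top'][130:300,380:520],(400,486),interpolation=2),cv2.resize(I['scene'][215:325,130:240],(400,486),interpolation=2)])
cv2.imwrite('pics/f5.png',o); cv2.imwrite('pics/f5t.png',I['top'])
E
```

```text
17.1667 [0.55501728 0.05224798 0.19740949] 0.09415082820533244
top 577 ((557.263427734375, -212.9576416015625), (77.44681549072266, 53.37983703613281), 89.1171646118164) [ 0.55815194 -0.21608088  0.03322777]
top 2844 ((563.654541015625, -298.5019836425781), (152.54176330566406, 88.52069091796875), 3.8675553798675537) [ 0.56223955 -0.29764352  0.08715779]
scene 388 ((557.631103515625, -211.86517333984375), (53.929996490478516, 80.34701538085938), 0.322762668132782) [ 0.55964017 -0.2126091   0.03232247]
scene 1563 ((562.0147094726562, -295.2725830078125), (157.52870178222656, 88.35588836669922), 3.991558074951172) [ 0.57109791 -0.29315168  0.08614403]
```

View pics/f5.png

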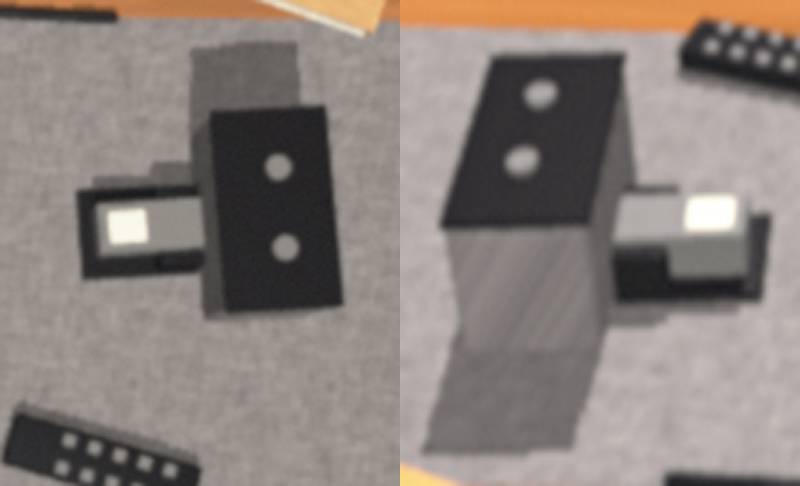

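The pack lies level between the cheeks, socket end against the face: its closed end is at y ≈ -0.174, and the face plus 80 mm gives the same. About 12 mm of deck shows beyond it, as it should (92 - 80).

```bash
python3 -c "
from h import *
print(ticket.hand_in())"
```

```text
the job is handed in; nothing more can be done
None
```

The battery pack is fully home on the speaker's spigot, released, and the job is handed in at about 17.2 s of the 61 s allowed.

- **Ejector:** I pressed it to its stop (21 N with no further travel). The pack came about 43 mm out by camera, and the knob sprang back to rest.
- **Set down:** I drew the pack clear of the charger and set it level on the open desk, with its top measured at 26 mm. I let go and took it again by its closed end.
- **Insertion:** It slid over the spigot freely until it met the speaker's face, where the force rose to 26 N with no further travel.

**Last checks:**
- The pack lies level between the cheeks, top about 32–33 mm above the desk.
- Its closed end is 80 mm from the face as measured by camera, and about 12 mm of deck shows beyond it.
- The face comes out at y = -0.257 by arm contact and -0.254 by camera. This small gap is about what the 2 mm camera calibration allows.
- The gripper is open and well away from everything. I did not plan any contact with the other things, but I did not re-measure their positions at the end.
- **Roof contact:** at the start of the push the fingers came about 9 mm lower than intended and brushed the charger's roof at about 2 N. I raised them at once.

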